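# Lever the tea box open with the palette knife

## Robot

A 6-joint arm with a two-finger parallel gripper is mounted at the origin on a cart in front of the work surface, level with it; the furniture and walls round the work are solid. World frame = base frame: x ahead of the robot, y to its left, z up, the work surface at z = 0. Lengths are in m, angles in rad, forces in N, time in s.
With the tool pointing down it reaches from about 0.275 to 1 m from the base axis. Payload 8.4 kg.
Tool frame: the origin (TCP) lies at the centre of the arm's flange, where the gripper is bolted on; the fingertips stand 173 mm ahead of it and the grasp point (between the pads) lies 155 mm ahead of it; z points along the fingers, y is the line along which they close (so a half turn about z gives the same grasp; the last joint's range is limited). The gripper opens to 85 mm and grips with 20 to 120 N. Pads are 22 mm wide; open, the fingers measure 114 mm over their backs; the gripper's body (76 mm by 85 mm) begins 54 mm behind the grasp point. The pads swing forward as they close: fully open they stand 13 mm farther back than shut.
Start: joints at [-1.235, 0.353, 1.633, -0, 1.155, -0.002], TCP at [0.207, -0.59, 0.405] pointing down, gripper open.
Joint ranges: [-2.63, 2.63], [-0.92, 2.1], [0.06, 2.66], [-1.3, 4.44], [0, 2.69], [-3.02, 3.02]. Speed limits (rad/s): [2.22, 2.22, 2.79, 3.14, 3.14, 3.14].

## Interface

Orientations are given as a unit quaternion [w, x, y, z].
In Python, from cell import ctrl gives the robot as it stands. The module is installed in compiled form; this text tells all that it offers.
- The arm moves only by the tool jog_arm, never from a script. Its argument "commands" is a list that holds one entry, the list of rows, each a list of 4 numbers: the shift along the tool's x, y, z in m, then the turn about the tool's z in degrees. A call has 1 to 20 rows; each row shifts and turns the commanded pose from where the row before left it, along the tool's axes as they then stand; what a row does not reach is not made up. A row lasts 1/10 s, in which the tool goes at most 50 mm and 8.59 degrees, less where a joint would pass 70% of its speed; a pose out of reach is approached as far as the arm can. A call with a gripper value outside its range is refused whole. "jaw" is the closure, from 0 (fully open) to 1 (shut), set as the call begins (left out, the last holds). The fingers move at their own pace and stop on an object; "grip_force" is the grip in N (left out, the last holds). Time passes only in rows, so rows that do not move let the fingers close. It gives the time, the measured TCP pose, the force, the opening and the grip force at its end, in the units of the state.
- ctrl.observe(): the state, without advancing time (a new reading comes with each control period).
- ctrl.snapshot(name): name is "side" or "top"; returns a dict with "img" (420x560x3 uint8, red, green, blue), "intrinsics" (3x3 intrinsics, pixels), "extrinsics" (4x4, takes a point from camera to world coordinates). Camera axes: x right, y down, z forward; pixel columns grow to the right and rows downward; lengths in m; the calibration is good to about 2 mm. A picture is of the moment at which its call begins. There is no depth.
- ctrl.sign_off(): hands the job in; it is judged then, once.
The state is a dict: "t": time; "joint_pos": joint angles; "joint_velocities": joint speeds; "joint_efforts": joint torques, N m; "ee_pos": TCP position; "eef_rot": TCP orientation; "contact_force": force on the tool from outside, world axes, zero at the start; "ft_torque": the same for the moment, N m; "finger_gap": opening from 0.0 (shut) to 1.0 (fully open); "grasp_force": force on a finger pad.
Only numpy, scipy, OpenCV 4.12 (cv2) and the standard library are available. Lean on these libraries where they do the work, as an engineer would, in place of code of your own. Each camera call takes 0.05 s, during which the arm holds its last target. There are 200 camera calls.

## Task

The lid of the wooden tea-bag box has snapped shut and has no knob. Pull the palette knife out of the mug it leans in and lay it down flat on the worktop, so that you can take it again across the handle; then slip its blade into the slot under the front edge of the lid, lever the lid off its catches with it and swing the lid right up until it stands open by itself. At the end lay the knife flat on the worktop and let go; keep the mug standing and leave the spice jar, the jam jar and the pepper mill where they are.

Things in the scene. Friction and masses are not known exactly. Their poses are not given: they have to be found in the camera images.
- tea_box_wood: Plain pale wooden tea-bag box, 95 mm deep (x), 150 mm wide (y), 84 mm high plus a 9 mm lid flush with its sides; walls 7 mm; fixed to the worktop. Origin: middle of the lower edge of its front face; x points from the front (slot side, roughly facing the robot) to the back (hinge side), y to the left, z up. Tea sachets inside reach 62 mm above the underside.
- slot (a point): Middle of the finger-nail slot, on the outer surface of the box's front face, 79.5 mm above the worktop. It is a notch in the top of the 7 mm front wall: 70 mm wide (y), 9 mm high, bounded above by the lid's underside (at 84 mm), below by the wall's edge (75 mm), on which a blade can pivot. Behind it a blade at slot height finds 80 mm of free depth. Axes as the box.
- tea_lid_hinge (a point): Middle of the lid's hinge axis, at the top of the back wall, 84 mm above the worktop, 95 mm behind the slot. The axis runs along the box's y; the front of the lid swings up and back. Axes as the box.
- tea_lid (a joint): Opening angle of the lid (95 x 150 x 9 mm board, 0.1 kg, underside level with the hinge axis when shut): 0 shut, 1.57 upright, 1.75 at its stop. Two spring roller catches 55 mm either side of the middle hold it shut: about 5 N upward at its front edge lifts it over them, and they have let go by 0.08 rad. Then a stiff hinge (0.09 N m) keeps it at any angle it is left.
- knife_handle (a point): Middle of the palette knife's dark wooden handle (100 long, 20 wide, 16 mm thick; it reaches 50 mm either way). Loose, 0.07 kg. Axes: x along the knife towards the blade end, y across its width, z normal to the flat blade. At the start it leans in the mug, blade down, about 32 degrees off upright, handle out over the rim on the robot's side, y nearly level. Lying flat this point is 8 mm up.
- knife_tip (a point): Round end of the knife's straight steel blade (116 mm long beyond the handle, 20 mm wide, 2.5 mm thick, in the middle of the handle's thickness), on its centre line, 166 mm ahead of knife_handle; same axes.
- mug_center (a point): Centre of the cream mug that holds the knife (78 mm across, 101 mm high, open top, 0.28 kg, loose), half-way up on the cup's axis, 50 mm above the worktop when standing. z up along the cup; its handle sticks out to 77 mm from this point towards its -y.
- spice_jar_center (a point): Bystander: spice jar with dark cap, 41 mm across, 105 mm high; its centre half-way up.
- jam_jar_center (a point): Bystander: jam jar with a screw lid, 66 mm across, 90 mm high; its centre half-way up.
- pepper_mill_center (a point): Bystander: dark wooden pepper mill, 58 mm across, 170 mm high; its centre half-way up.
Not all that is in view belongs to the job. What is shaped like the part that bears mug_center but turquoise is not meant. There is more than one size of the tea_box_wood; the job needs the larger.

How it is judged:
By the outcome, as a careful person would: the job done as asked, in the order asked, and still so for the second after the job is handed in, with the robot touching nothing.
It also fails if it takes over 70 s, if anything falls off the work surface, if the arm or the gripper's body presses on something with over 40 N, if the wrist force passes 120 N, or if a joint passes its speed limit or range.

## Working session

There is one attempt and no reset: what is moved stays moved. The work goes in short steps, Python scripts to look and compute and a tool call to move; the robot and the scene stay as the last step left them, time stands still between calls to the robot, and variables do not carry over. Pictures are saved under pics/ and viewed, at most 10 in all, crops included, and the job is handed in when it is done.

Besides the shell and the picture viewer there is one more tool, called after "Call:" by a JSON object that holds its "op" and its "data". jog_arm: Moves the arm, as the interface text tells. Its arguments: {"type":"object","properties":{"commands":{"type":"array","items":{"type":"array","items":{"type":"array","items":{"type":"number"}}}},"jaw":{"type":"number"},"grip_force":{"type":"number"}},"required":["commands"]}

```bash
mkdir -p pics; ls; python3 - <<'E'
from cell import ctrl
import cv2, numpy as np
for n in("side","top"):
    s=ctrl.snapshot(n); cv2.imwrite(f"pics/{n}0.png",s["img"][:,:,::-1]); print(n,s["intrinsics"].tolist(),np.round(s["extrinsics"],4).tolist())
o=ctrl.observe(); print({k:np.round(v,3).tolist() for k,v in o.items()})
E
```

```text
pics
side [[437.6606037737476, 0.0, 274.96146209987626], [0.0, 437.6606037737476, 212.5085014249101], [0.0, 0.0, 1.0]] [[0.0965, -0.7911, 0.6041, -0.4652], [-0.9953, -0.083, 0.0502, -0.1253], [0.0104, -0.6061, -0.7953, 1.4421], [0.0, 0.0, 0.0, 1.0]]
top [[383.6434769525653, 0.0, 280.1658881319181], [0.0, 383.6434769525653, 208.81538301011858], [0.0, 0.0, 1.0]] [[0.005, -0.999, 0.0445, 0.4708], [-0.9998, -0.004, 0.0215, -0.0349], [-0.0213, -0.0446, -0.9988, 1.3613], [0.0, 0.0, 0.0, 1.0]]
{'t': 0.1, 'joint_pos': [-1.235, 0.354, 1.634, 0.0, 1.155, -0.002], 'joint_velocities': [-0.001, -0.001, -0.005, 0.0, 0.001, -0.001], 'joint_efforts': [-0.001, -60.636, -34.282, -0.0, 0.004, 0.0], 'ee_pos': [0.207, -0.589, 0.404], 'eef_rot': [-0.001, 0.986, 0.168, -0.0], 'contact_force': [0.42, -0.214, -0.792], 'ft_torque': [-0.006, -0.01, -0.014], 'grasp_force': 0.0, 'finger_gap': 1.003}
```

View pics/side0.png

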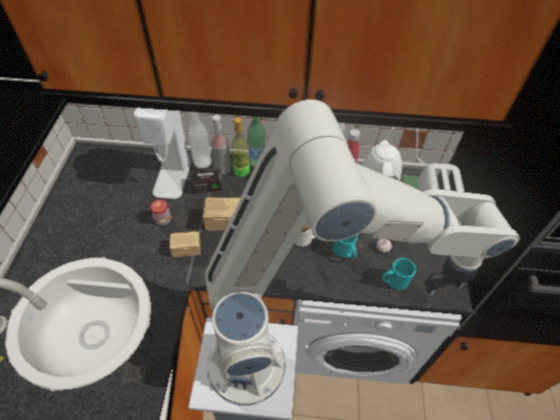

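View pics/top0.png

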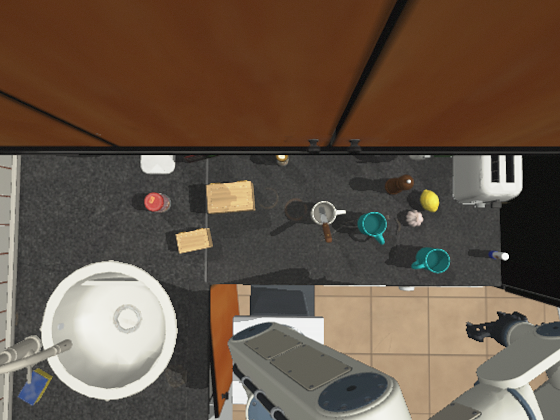

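The top view shows the boxes: the large one at (231,196) and the small one at (194,240), which I reject. It also shows the cream mug at (323,212), with the knife handle at (327,232), and turquoise mugs at (373,224) and (435,261), both rejected. The jam jar is at (157,202), the pepper mill at (400,184), and the spice jar probably at (282,158). In the side view the arm hides the mug.

```bash
python3 - <<'E'
import cv2
i=cv2.imread("pics/top0.png")
c=cv2.resize(i[165:265,195:355],None,fx=5,fy=5,interpolation=cv2.INTER_CUBIC); cv2.imwrite("pics/crop0.png",c)
E
```

```text
(no output)
```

View pics/crop0.png

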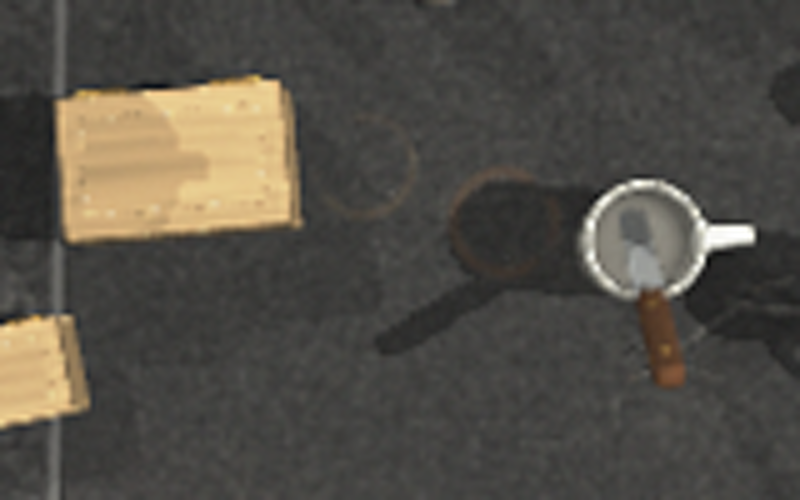

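The crop shows the mug rim centre at (645,240) and the handle running from (650,292) to (672,384), with the tip near (633,212). The box lid corners are at (70,240), (292,223), (58,98) and (280,80).

```bash
cat > h.py <<'E'
import numpy as np, cv2
from scipy.optimize import least_squares
from scipy.spatial.transform import Rotation as R
K=np.array([[383.6434769525653,0,280.1658881319181],[0,383.6434769525653,208.81538301011858],[0,0,1]])
E=np.array([[0.005,-0.999,0.0445,0.4708],[-0.9998,-0.004,0.0215,-0.0349],[-0.0213,-0.0446,-0.9988,1.3613],[0,0,0,1]])
def ray(px,z,K=K,E=E):
    d=E[:3,:3]@np.linalg.inv(K)@[*px,1]; o=E[:3,3]; return o+d*(z-o[2])/d[2]
def proj(p,K=K,E=E):
    c=E[:3,:3].T@(np.asarray(p)-E[:3,3]); q=K@c; return q[:2]/q[2]
E
python3 - <<'E'
from h import *
c=lambda u,v:(195+u/5-.4,165+v/5-.4)
print("mug",ray(c(645,240),.101))
L={n:ray(c(*p),.093) for n,p in dict(FL=(70,240),FR=(292,223),BL=(58,98),BR=(280,80)).items()}
for n in L: print(n,L[n].round(4))
def box(p):
    a=p[2];r=np.array([[np.cos(a),-np.sin(a)],[np.sin(a),np.cos(a)]])
    f=lambda x,y:np.r_[p[:2]+r@[x,y],.093]
    q=dict(FL=(0,.075),FR=(0,-.075),BL=(.095,.075),BR=(.095,-.075))
    px=dict(FL=(70,240),FR=(292,223),BL=(58,98),BR=(280,80))
    return np.concatenate([proj(f(*q[n]))-c(*px[n]) for n in q])
s=least_squares(box,[.45,.09,0]);print("box",s.x,np.round(s.fun,2))
def kn(p):
    t,a=p[3],p[4]
    d=np.array([np.sin(t)*np.cos(a),np.sin(t)*np.sin(a),-np.cos(t)]);P=p[:3]
    return np.r_[proj(P-.05*d)-c(672,383),proj(P+.05*d)-c(650,291),(proj(P+.166*d)-c(632,208))*.7,(t-np.radians(32))*30,((P+.166*d)[2]-.008)*300]
s=least_squares(kn,[.38,-.1,.15,.55,0]);print("knife",s.x[:3].round(4),np.degrees(s.x[3:]),np.round(s.fun,2))
for n,p,z in(("jam",(157,202),.09),("smallbox",(194,240),.06),("turq",(373,224),.1),("spice",(282,158),.105),("tablefront",(300,285),0)):print(n,ray(p,z).round(3))
print("free",ray((260,245),0))
E
```

```text
mug [ 0.51510327 -0.15031872  0.101     ]
FL [0.5138 0.2301 0.093 ]
FR [0.5257 0.0825 0.093 ]
BL [0.6084 0.2394 0.093 ]
BR [0.6209 0.0912 0.093 ]
box [0.5198691  0.15674321 0.08565788] [-0.41  0.1   0.14 -0.18 -0.06  0.11  0.33 -0.02]
knife [ 0.4531 -0.156   0.1482] [32.43627268  4.54444988] [-0.12 -0.4   0.23  0.56 -0.15 -0.19  0.23  0.01]
jam [0.549 0.404 0.09 ]
smallbox [0.421 0.286 0.06 ]
turq [ 0.479 -0.312  0.1  ]
spice [ 0.695 -0.013  0.105]
tablefront [ 0.263 -0.077  0.   ]
free [0.40288107 0.06520672 0.        ]
```

Call:
{"op": "jog_arm", "data": {"commands": [[[0,0,0,7.4],[0,0,0,7.4],[0.0196,-0.0296,0,0],[0.0196,-0.0296,0,0],[0.0196,-0.0296,0,0],[0.0196,-0.0296,0,0],[0.0196,-0.0296,0,0],[0.0196,-0.0296,0,0],[0.0196,-0.0296,0,0],[0.0196,-0.0296,0,0],[0.0196,-0.0296,0,0],[0.0196,-0.0296,0,0],[0.0196,-0.0296,0,0],[0.0196,-0.0296,0,0],[0.0196,-0.0296,0,0],[0.0196,-0.0296,0,0],[0,0,0,0],[0,0,0,0]]], "jaw": 0.3}}

```text
t: 1.9
ee_pos: [0.4478, -0.1542, 0.4044]
eef_rot: [0.0, 0.999, 0.041, -0.0]
contact_force: [-0.3, 1.1, -0.7]
finger_gap: 0.699
grasp_force: 0.0
```

Call:
{"op": "jog_arm", "data": {"commands": [[[0.001,0.002,0.02,0],[0,0,0.02,0],[0,0,0.02,0],[0,0,0.018,0],[0,0,0.01,0],[0,0,0,0]]]}}

```text
t: 2.5
ee_pos: [0.4481, -0.1573, 0.3155]
eef_rot: [-0.0, 0.999, 0.039, -0.001]
contact_force: [-0.7, -0.3, -0.4]
finger_gap: 0.7
grasp_force: 0.0
```

```bash
python3 - <<'E'
from cell import ctrl
import cv2
from h import *
o=ctrl.observe();print(o["ee_pos"],o["contact_force"])
a=ctrl.snapshot("side");b=ctrl.snapshot("top")
p=np.array([.4488,-.1563,.155]);u,v=proj(p,a["intrinsics"],a["extrinsics"]).astype(int);u2,v2=proj(p).astype(int);print(u,v,u2,v2)
A=cv2.resize(a["img"][v-40:v+40,u-40:u+40],(400,400),interpolation=2);B=cv2.resize(b["img"][v2-40:v2+40,u2-40:u2+40],(400,400),interpolation=2)
cv2.imwrite("pics/g1.png",np.hstack([A,B])[:,:,::-1])
E
```

```text
[ 0.44811233 -0.15726893  0.31554327] [-0.71725107 -0.34015562 -0.36878726]
304 229 327 233
```

View pics/g1.png

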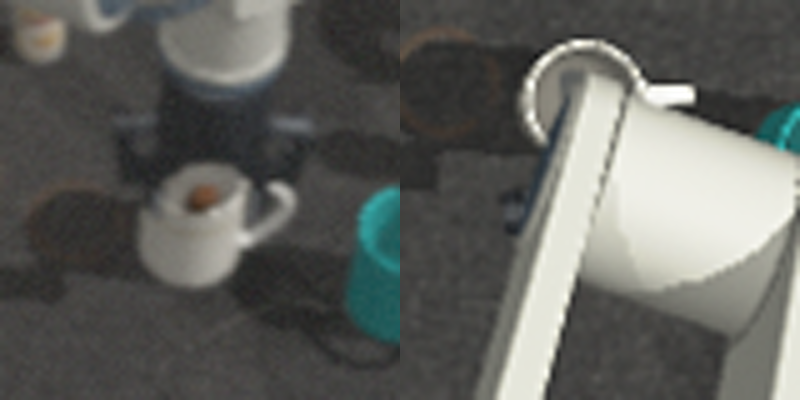

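The side crop shows the handle end-on at (203,198), between the two fingers and right on the predicted grip pixel; the mug is standing. I'll close on it.

Call:
{"op": "jog_arm", "data": {"commands": [[[0,0,0,0],[0,0,0,0],[0,0,0,0],[0,0,0,0],[0,0,0,0],[0,0,0,0],[0,0,0,0],[0,0,0,0]]], "jaw": 1.0, "grip_force": 60}}

```text
t: 3.4
ee_pos: [0.4491, -0.1567, 0.3169]
eef_rot: [0.0, 0.999, 0.04, 0.0]
contact_force: [0.6, 0.5, 4.0]
finger_gap: 0.228
grasp_force: 59.3
```

Call:
{"op": "jog_arm", "data": {"commands": [[[-0.004,0,-0.0063,0],[-0.008,0,-0.0127,0],[-0.008,0,-0.0127,0],[-0.008,0,-0.0127,0],[-0.008,0,-0.0127,0],[-0.008,0,-0.0127,0],[-0.008,0,-0.0127,0],[-0.008,0,-0.0127,0],[-0.008,0,-0.0127,0],[-0.004,0,-0.0127,0],[0,0,-0.0127,0],[0,0,-0.0127,0],[0,0,0,0]]]}}

```text
t: 4.7
ee_pos: [0.3773, -0.1626, 0.4645]
eef_rot: [0.001, 0.999, 0.04, 0.001]
contact_force: [0.7, 0.1, -1.7]
finger_gap: 0.226
grasp_force: 58.8
```

```bash
python3 - <<'E'
from cell import ctrl
import cv2
from h import *
a=ctrl.snapshot("side");b=ctrl.snapshot("top")
A=cv2.resize(a["img"][150:290,230:370],(400,400),interpolation=2);B=cv2.resize(b["img"][150:290,250:390],(400,400),interpolation=2)
cv2.imwrite("pics/g2.png",np.hstack([A,B])[:,:,::-1])
E
```

```text
(no output)
```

View pics/g2.png

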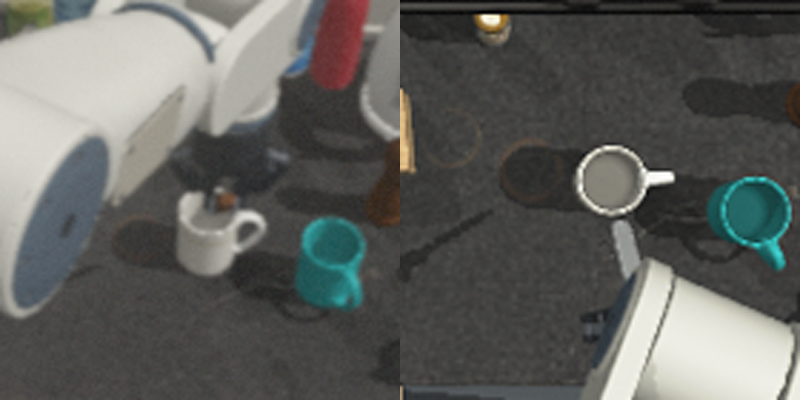

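The knife is out: in the top view the blade tip is clear of the rim at (622,222), and the mug is standing in its place. I'll carry the knife to the free area on the left.

Call:
{"op": "jog_arm", "data": {"commands": [[[0,-0.02,0,0],[0,-0.028,0,0],[0,-0.028,0,0],[0,-0.028,0,0],[0.015,-0.027,0,0],[0.02,-0.027,0,0],[0.02,0,0.02,0],[0.018,0,0.03,0],[0,0,0.03,0],[0,0,0.03,0],[0,0,0.02,0],[0,0,0.01,0],[0,0,0,0]]]}}

```text
t: 6.1
ee_pos: [0.4368, 0.0009, 0.3213]
eef_rot: [-0.0, 0.999, 0.04, -0.002]
contact_force: [-0.4, 0.2, 0.2]
finger_gap: 0.228
grasp_force: 58.9
```

Call:
{"op": "jog_arm", "data": {"commands": [[[0,0,0,0],[0,0,0.008,0],[0,0,0.006,0],[-0.0069,0,0.0049,0],[-0.007,0,0.0049,0],[-0.0069,0,0.006,0],[-0.0069,0,0.006,0],[-0.0062,0,0.0067,0],[-0.0062,0,0.0067,0],[0,0,0,0]]], "grip_force": 20}}

```text
t: 7.1
ee_pos: [0.3955, -0.0024, 0.2729]
eef_rot: [-0.0, 0.999, 0.04, -0.001]
contact_force: [-3.3, -1.7, 6.3]
finger_gap: 0.223
grasp_force: 55.7
```

```bash
python3 - <<'E'
from cell import ctrl
import cv2
from h import *
a=ctrl.snapshot("side");b=ctrl.snapshot("top")
A=cv2.resize(a["img"][160:300,190:330],(400,400),interpolation=2);B=cv2.resize(b["img"][150:290,200:340],(400,400),interpolation=2)
cv2.imwrite("pics/g3.png",np.hstack([A,B])[:,:,::-1])
E
```

```text
(no output)
```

View pics/g3.png

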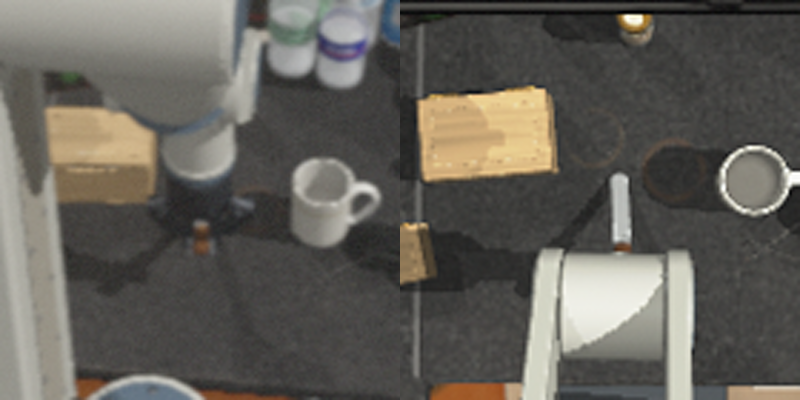

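The knife is pivoting in the grip: the tip is on the worktop at crop (620,177) and everything else is undisturbed. I'll continue the arc.

Call:
{"op": "jog_arm", "data": {"commands": [[[-0.0055,0,0.0072,0],[-0.0055,0,0.0073,0],[-0.0046,0,0.0078,0],[-0.0046,0,0.0078,0],[-0.0038,0,0.0082,0],[-0.0038,0,0.0083,0],[-0.003,0,0.0086,0],[-0.003,0,0.0086,0],[-0.002,0,0.0089,0],[-0.002,0,0.0089,0],[-0.0015,0,0.008,0],[0,0,0.004,0],[0,0,0,0],[0,0,0,0]]], "grip_force": 20}}

```text
t: 8.6
ee_pos: [0.3583, -0.0054, 0.1798]
eef_rot: [-0.0, 0.999, 0.04, -0.0]
contact_force: [-1.5, -0.4, 1.5]
finger_gap: 0.222
grasp_force: 50.0
```

Call:
{"op": "jog_arm", "data": {"commands": [[[0,0,0.003,0],[0,0,0,0],[0,0,0,0]]]}}

```text
t: 8.9
ee_pos: [0.3585, -0.0054, 0.177]
eef_rot: [0.0, 0.999, 0.04, 0.0]
contact_force: [-1.5, -0.1, 1.5]
finger_gap: 0.223
grasp_force: 50.1
```

Call:
{"op": "jog_arm", "data": {"commands": [[[0,0,0,0],[0,0,0,0],[0,0,0,0],[0,0,0,0],[0,0,0,0],[0,0,-0.01,0],[0,0,-0.03,0],[-0.01,0.02,-0.03,0],[-0.01,0.03,-0.03,0],[0,0.04,-0.03,0],[0,0.04,-0.03,0],[0,0.04,0,0],[0,0.04,0,0],[0,0,0,0]]], "jaw": 0.4}}

```text
t: 10.3
ee_pos: [0.3554, -0.22, 0.3384]
eef_rot: [0.001, 0.999, 0.038, 0.001]
contact_force: [-0.0, 1.2, -0.4]
finger_gap: 0.601
grasp_force: 0.0
```

```bash
python3 - <<'E'
from cell import ctrl
import cv2
from h import *
a=ctrl.snapshot("side");b=ctrl.snapshot("top")
A=cv2.resize(a["img"][160:300,190:330],(400,400),interpolation=2);B=cv2.resize(b["img"][195:275,240:320],(400,400),interpolation=2)
cv2.imwrite("pics/g4.png",np.hstack([A,B])[:,:,::-1])
E
```

```text
(no output)
```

View pics/g4.png

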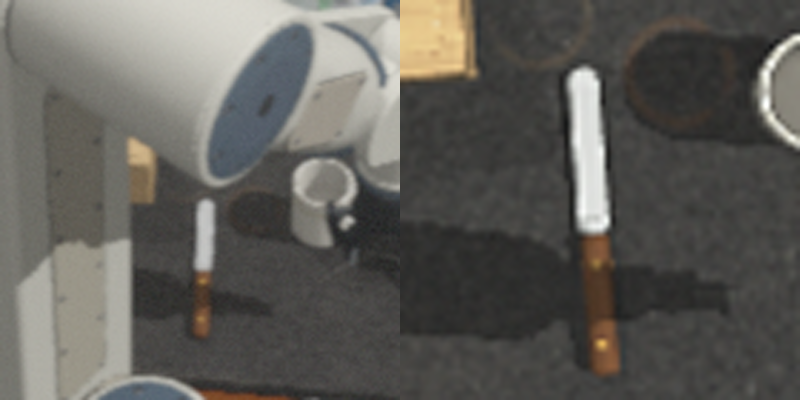

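The knife lies flat. In the right-hand panel the tip is at (180,68), the handle front at (195,236) and the handle end at (206,373).

```bash
python3 - <<'E'
from h import *
c=lambda u,v:(240+u/5-.4,195+v/5-.4)
t,f,e=[ray(c(*p),.010) for p in((180,68),(195,236),(206,373))]
print(t,f,e,np.linalg.norm(t-e)); d=(t-e)[:2]; print(np.degrees(np.arctan2(d[1],d[0])))
d/=np.linalg.norm(d); m=(t+f+e)[:2]/3+d*(-(.166+.05-.05)/3); print("handle",m, "frontgrip",m+.03*d)
E
```

```text
[0.53311285 0.01030969 0.01      ] [ 0.41498258 -0.00088404  0.01      ] [ 0.31935189 -0.00908206  0.01      ] 0.21463873893113442
5.183511354556989
handle [ 0.3673754  -0.00488461] frontgrip [ 0.39725271 -0.00217423]
```

Call:
{"op": "jog_arm", "data": {"commands": [[[0,0,0,-0.7],[0.0086,-0.0305,0,0],[0.0086,-0.0305,0,0],[0.0086,-0.0305,0,0],[0.0086,-0.0305,0,0],[0.0086,-0.0305,0.01,0],[0.0086,-0.0305,0.02,0],[0.0084,-0.0305,0.03,0],[0,0,0.03,0],[0,0,0.03,0],[0,0,0.02,0],[0,0,0.01,0],[0,0,0,0]]]}}

```text
t: 11.7
ee_pos: [0.3943, 0.0024, 0.1862]
eef_rot: [-0.0, 0.999, 0.047, -0.001]
contact_force: [0.2, -0.3, -0.1]
finger_gap: 0.595
grasp_force: 0.0
```

Call:
{"op": "jog_arm", "data": {"commands": [[[0.002,0.004,0.006,0],[0,0,0.0055,0],[0,0,0,0],[0,0,0,0]]]}}

```text
t: 12.1
ee_pos: [0.3976, -0.0022, 0.1756]
eef_rot: [-0.0, 0.999, 0.046, 0.0]
contact_force: [0.2, 0.7, 0.3]
finger_gap: 0.604
grasp_force: 0.0
```

Call:
{"op": "jog_arm", "data": {"commands": [[[0,0,0,0],[0,0,0,0],[0,0,0,0],[0,0,0,0],[0,0,0,0],[0,0,0,0],[0,0,0,0],[0,0,0,0]]], "jaw": 1.0, "grip_force": 120}}

```text
t: 12.9
ee_pos: [0.3976, -0.0021, 0.1761]
eef_rot: [0.0, 0.999, 0.046, 0.0]
contact_force: [-2.5, -1.0, 15.9]
finger_gap: 0.194
grasp_force: 117.6
```

Call:
{"op": "jog_arm", "data": {"commands": [[[0,0,-0.005,0.4],[0,0,-0.015,0],[-0.01,0,-0.02,0],[-0.02,0,-0.02,0],[0,-0.02,-0.0115,0],[0,-0.03,0,0],[0,-0.03,0,0],[0,-0.03,0,0],[0,-0.02,0,0],[0,-0.018,0,0],[0,0,0,0],[0,0,0,0]]]}}

```text
t: 14.1
ee_pos: [0.3549, 0.1429, 0.2469]
eef_rot: [0.0, 0.999, 0.043, -0.0]
contact_force: [-0.4, 0.3, -1.1]
finger_gap: 0.196
grasp_force: 118.1
```

```bash
python3 - <<'E'
from cell import ctrl
import cv2
from h import *
a=ctrl.snapshot("side");b=ctrl.snapshot("top")
P=lambda p:proj(p,a["intrinsics"],a["extrinsics"]).round(1)
for n,p in(("tip",[.490,.1545,.0795]),("slotmid",[.52,.157,.0795]),("gripknife",[.3547,.1428,.0795])):print(n,P(p),proj(p).round(1))
A=cv2.resize(a["img"][170:290,160:280],(400,400),interpolation=2);B=cv2.resize(b["img"][165:245,195:275],(400,400),interpolation=2)
cv2.imwrite("pics/g5.png",np.hstack([A,B])[:,:,::-1])
E
```

```text
tip [222.6 224.8] [231.8 219.9]
slotmid [223.2 218.5] [231.2 211. ]
gripknife [219.5 255.1] [234.9 260.5]
```

View pics/g5.png

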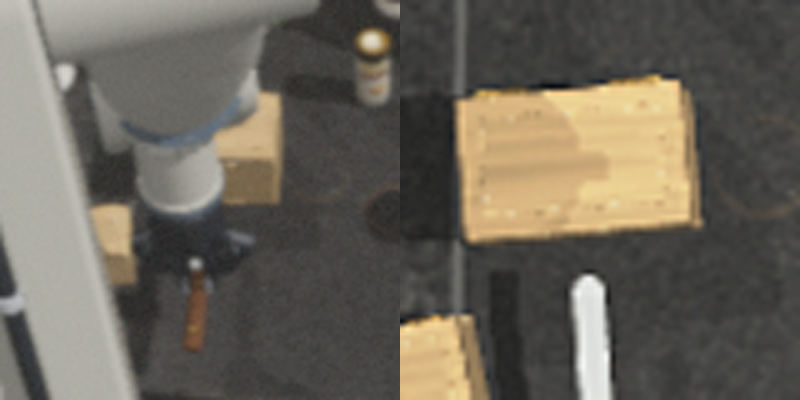

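The tip is at panel position (188,275), within half a pixel of the prediction and centred on the slot. I'll insert it.

Call:
{"op": "jog_arm", "data": {"commands": [[[0.01,0,0,0],[0.01,0,0,0],[0.005,0,0,0],[0.005,0,0,0],[0.005,0,0,0],[0.005,0,0,0],[0.005,0,0,0],[0,0,0,0]]]}}

```text
t: 15.0
ee_pos: [0.4006, 0.1468, 0.247]
eef_rot: [-0.0, 0.999, 0.042, 0.0]
contact_force: [-0.5, -0.7, -0.1]
finger_gap: 0.194
grasp_force: 118.1
```

Call:
{"op": "jog_arm", "data": {"commands": [[[0.005,0,0,0],[0.005,0,0,0],[0.005,0,0,0],[0,0,0,0],[0,0,-0.002,0],[0,0,-0.002,0],[0,0,-0.001,0],[0,0,-0.001,0],[0,0,0,0]]]}}

```text
t: 15.9
ee_pos: [0.4147, 0.1479, 0.2529]
eef_rot: [0.0, 0.999, 0.042, -0.0]
contact_force: [1.4, -0.1, -3.8]
finger_gap: 0.198
grasp_force: 117.7
```

Call:
{"op": "jog_arm", "data": {"commands": [[[0,0,-0.002,0],[0,0,-0.002,0],[0,0,-0.002,0],[0,0,-0.002,0],[0,0,0,0]]]}}

```text
t: 16.4
ee_pos: [0.4149, 0.148, 0.261]
eef_rot: [-0.0, 0.999, 0.042, 0.0]
contact_force: [3.1, 2.3, -11.1]
finger_gap: 0.191
grasp_force: 117.4
```

Call:
{"op": "jog_arm", "data": {"commands": [[[0,0,-0.002,0],[0,0,-0.002,0],[0,0,-0.002,0],[0,0,-0.002,0],[0,0,0,0]]]}}

```text
t: 16.9
ee_pos: [0.4147, 0.1479, 0.2691]
eef_rot: [0.0, 0.999, 0.042, -0.0]
contact_force: [-0.5, 0.3, -5.7]
finger_gap: 0.196
grasp_force: 117.5
```

```bash
python3 - <<'E'
from cell import ctrl
import cv2
from h import *
o=ctrl.observe();print(o["ee_pos"],o["contact_force"],o["ft_torque"])
a=ctrl.snapshot("side");b=ctrl.snapshot("top")
A=cv2.resize(a["img"][160:240,190:270],(400,400),interpolation=2);B=cv2.resize(b["img"][165:245,195:275],(400,400),interpolation=2)
cv2.imwrite("pics/g6.png",np.hstack([A,B])[:,:,::-1])
E
```

```text
[0.41469368 0.14786563 0.26914889] [-0.4902954   0.25491297 -5.68474011] [-0.01130541  0.47512629  0.0591977 ]
```

View pics/g6.png

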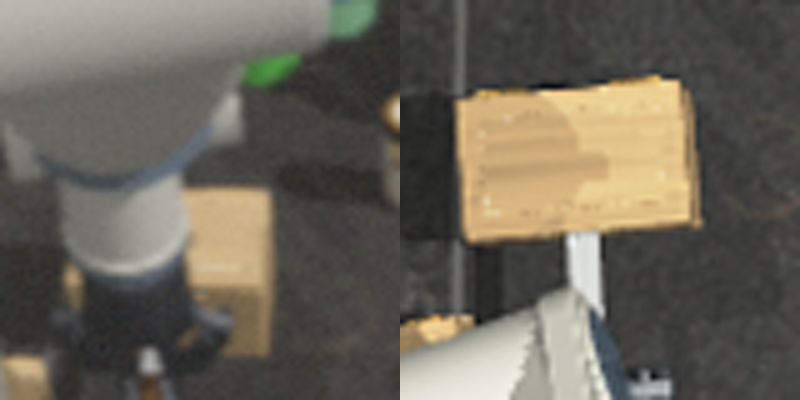

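```bash
python3 - <<'E'
from cell import ctrl
import cv2
from h import *
i0=cv2.cvtColor(cv2.imread("pics/top0.png"),6).astype(np.float32); i1=cv2.cvtColor(ctrl.snapshot("top")["img"],7).astype(np.float32)
for n,(r0,r1,c0,c1) in dict(frontleft=(200,216,205,226),rightedge=(178,212,246,258),leftfront=(190,216,203,216),back=(178,190,210,250),floor=(230,250,290,310)).items():
    print(n,cv2.phaseCorrelate(i0[r0:r1,c0:c1].copy(),i1[r0:r1,c0:c1].copy()))
for y in(.072,-.072):
  for th in(0,.1,.2):
    x=.095-.095*np.cos(th)-.009*np.sin(th);z=.084+.095*np.sin(th)+.009*np.cos(th);a=.0857
    print(y,th,proj([.52+x*np.cos(a)-y*np.sin(a),.157+x*np.sin(a)+y*np.cos(a),z]).round(2))
E
```

```text
frontleft ((-0.346044938949019, 0.014007193933905704), 1.0091186414162319)
rightedge ((0.1339478597849837, 0.0015645676105471296), 0.998043817502481)
leftfront ((0.4448915561524913, 0.4111838267543977), 1.0087496718506754)
back ((-0.0017984225846916502, -0.07660449285706417), 0.9302558352549871)
floor ((0.0886477164223205, 0.2709327984957177), 0.704576907157898)
0.072 0 [209.01 212.58]
0.072 0.1 [208.43 212.61]
0.072 0.2 [207.83 212.35]
-0.072 0 [252.16 209.05]
-0.072 0.1 [251.9  209.05]
-0.072 0.2 [251.62 208.77]
```

Call:
{"op": "jog_arm", "data": {"commands": [[[0,0,-0.003,0],[0,0,-0.003,0],[0,0,-0.003,0],[0,0,-0.003,0],[0,0,0,0],[0,0,0,0]]]}}

```text
t: 17.65
ee_pos: [0.4151, 0.148, 0.2813]
eef_rot: [-0.0, 0.999, 0.042, 0.001]
contact_force: [-2.0, -0.1, -0.7]
finger_gap: 0.193
grasp_force: 118.3
```

```bash
python3 - <<'E'
from cell import ctrl
import cv2
from h import *
o=ctrl.observe();print(o["ee_pos"],o["contact_force"],o["ft_torque"])
a=ctrl.snapshot("side");b=ctrl.snapshot("top")
i0=cv2.cvtColor(cv2.imread("pics/top0.png"),6).astype(np.float32); i1=cv2.cvtColor(b["img"],7).astype(np.float32)
print(cv2.phaseCorrelate(i0[200:216,205:226].copy(),i1[200:216,205:226].copy()))
A=cv2.resize(a["img"][160:240,190:270],(400,400),interpolation=2);B=cv2.resize(b["img"][165:245,195:275],(400,400),interpolation=2)
cv2.imwrite("pics/g7.png",np.hstack([A,B])[:,:,::-1])
E
```

```text
[0.41509531 0.14802913 0.28132898] [-1.96640676 -0.14593175 -0.73707513] [ 0.03074855  0.15452941 -0.00020708]
((-0.43881379753597827, 0.15933850268893757), 1.001433774208029)
```

View pics/g7.png

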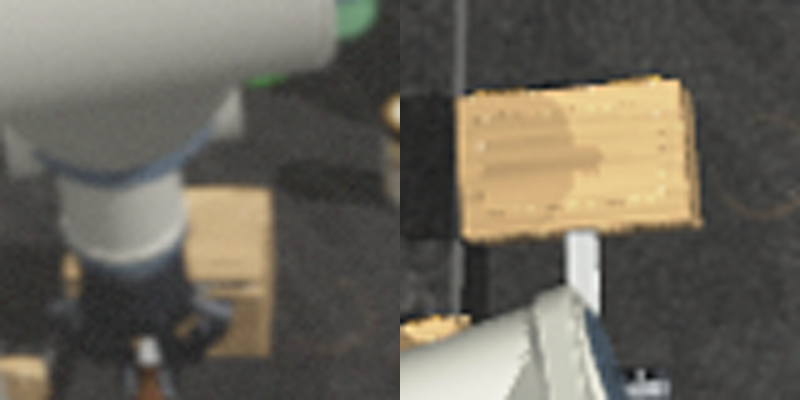

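The side view shows a dark gap under the lid front at (245,288) and the force has dropped, so the catches have let go. Next I swing the lid up along the arc.

Call:
{"op": "jog_arm", "data": {"commands": [[[0.003,0,-0.0053,0],[0.003,0,-0.0053,0],[0.0046,0,-0.0055,0],[0.0046,0,-0.0055,0],[0.0056,0,-0.0044,0],[0.0056,0,-0.0044,0],[0.0064,0,-0.0033,0],[0.0064,0,-0.0033,0],[0.0068,0,-0.002,0],[0.0069,0,-0.0019,0],[0,0,0,0]]]}}

```text
t: 18.85
ee_pos: [0.4689, 0.1526, 0.3222]
eef_rot: [-0.0, 0.999, 0.042, 0.001]
contact_force: [0.0, 0.3, 0.5]
finger_gap: 0.198
grasp_force: 118.5
```

```bash
python3 - <<'E'
from cell import ctrl
import cv2
from h import *
o=ctrl.observe();print(o["ee_pos"],o["contact_force"],o["ft_torque"])
a=ctrl.snapshot("side");b=ctrl.snapshot("top")
A=cv2.resize(a["img"][140:240,180:280],(400,400),interpolation=2);B=cv2.resize(b["img"][145:245,185:285],(400,400),interpolation=2)
cv2.imwrite("pics/g8.png",np.hstack([A,B])[:,:,::-1])
E
```

```text
[0.46894036 0.15261777 0.32220589] [0.04023502 0.26207077 0.47969608] [0.05552723 0.04890584 0.06331416]
```

View pics/g8.png

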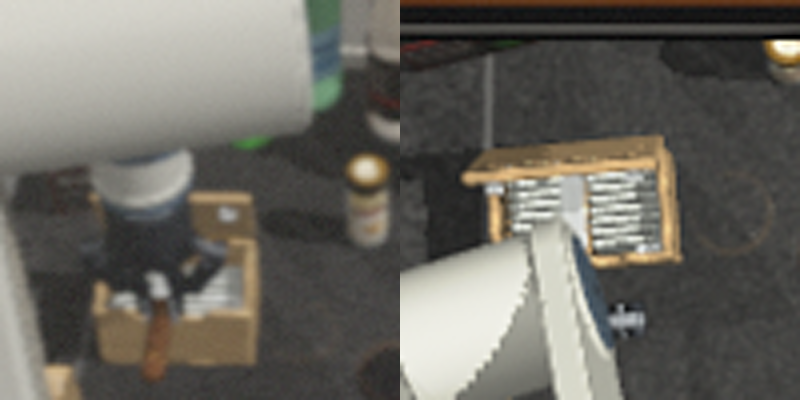

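The lid is nearly upright, with the sachets visible. I've now viewed 11 pictures, one over the limit of 10, because I miscounted. I won't view any more and will check by numbers from here.

Call:
{"op": "jog_arm", "data": {"commands": [[[0.005,0,0,0],[0.005,0,0,0],[0.005,0,0,0],[0.004,0,0,0],[0,0,0,0]]]}}

```text
t: 19.45
ee_pos: [0.4873, 0.1541, 0.3219]
eef_rot: [-0.0, 0.999, 0.042, 0.0]
contact_force: [-0.1, -0.6, -0.4]
finger_gap: 0.199
grasp_force: 118.6
```

```bash
cat > lid.py <<'E'
from h import *
from cell import ctrl
o=ctrl.observe();print(o["ee_pos"],o["contact_force"])
b=ctrl.snapshot("top")["img"]
hsv=cv2.cvtColor(b,cv2.COLOR_RGB2HSV); m=cv2.inRange(hsv,(8,60,60),(25,255,255))
# back-most wood row per column versus prediction of the outer top edge for angles
for c in(225,232,240,246):
    r=np.flatnonzero(m[160:230,c])+160; print(c,r[:1],r[r<205].tolist()[:16])
a=.0857
for th in(1.3,1.4,1.5,1.57,1.65,1.75):
  out=[]
  for t in(.009,0):
    x=.095-.095*np.cos(th)+t*np.sin(th);z=.084+.095*np.sin(th)+t*np.cos(th);y=-.04
    out+=proj([.52+x*np.cos(a)-y*np.sin(a),.157+x*np.sin(a)+y*np.cos(a),z]).round(1).tolist()
  print(th,"back edge",out[:2],"front edge",out[2:])
E
python3 lid.py
```

```text
[0.48728888 0.15412348 0.32185429] [-0.07699626 -0.57202321 -0.4249936 ]
225 [175] [175, 176, 177, 178, 179, 180]
232 [174] [174, 175, 176, 177, 178, 179, 180, 181, 182, 183, 184, 185, 186, 187, 193, 196]
240 [174] [174, 175, 176, 181, 182, 183, 184, 185, 186, 187]
246 [173] [173, 174, 175, 176, 177, 178, 179, 180, 181, 182, 183, 184, 185, 186]
1.3 back edge [237.4, 183.6] front edge [237.7, 186.4]
1.4 back edge [237.1, 180.5] front edge [237.4, 183.4]
1.5 back edge [236.9, 177.5] front edge [237.1, 180.4]
1.57 back edge [236.7, 175.3] front edge [236.9, 178.2]
1.65 back edge [236.6, 173.0] front edge [236.8, 175.8]
1.75 back edge [236.4, 170.1] front edge [236.6, 172.9]
```

Call:
{"op": "jog_arm", "data": {"commands": [[[0.004,0,0,0],[0,0,0,0],[-0.01,0,0,0],[-0.02,0,0,0],[-0.02,0,0,0],[-0.02,0,0,0],[-0.02,0,0,0],[-0.02,0,0,0],[-0.015,0,0,0],[0,0.02,0,0],[0,0.03,0,0],[0,0.03,0.02,0],[0,0.03,0.02,0],[0,0.03,0.02,0],[0,0.02,0.02,0],[0,0,0.02,0],[0,0,0,0]]]}}

```text
t: 21.2
ee_pos: [0.3784, -0.0161, 0.2203]
eef_rot: [-0.0, 0.999, 0.042, -0.002]
contact_force: [-0.3, -0.0, -0.2]
finger_gap: 0.195
grasp_force: 118.5
```

```bash
python3 lid.py | head -5
```

```text
[ 0.37840501 -0.0160775   0.22031195] [-0.31972465 -0.0321659  -0.18438178]
225 [173] [173, 174, 175, 176, 177, 178, 179, 180, 181, 182, 183, 184, 185, 186, 187, 188]
232 [172] [172, 173, 174, 175, 176, 177, 178, 179, 180, 181, 182, 183, 184, 185, 186, 187]
240 [172] [172, 173, 174, 180, 181, 182, 183, 184, 185, 186, 187]
246 [171] [171, 172, 173, 174, 175, 176, 177, 178, 179, 180, 181, 182, 183, 184, 185, 186]
```

The lid stands at about 1.68 rad by itself. I'll lower the knife now.

Call:
{"op": "jog_arm", "data": {"commands": [[[0,0,0.01,0],[0,0,0.01,0],[0,0,0.007,0],[0,0,0.005,0],[0,0,0.004,0],[0,0,0.003,0],[0,0,0.003,0],[0,0,0,0],[0,0,0,0]]], "grip_force": 20}}

```text
t: 22.15
ee_pos: [0.3795, -0.0157, 0.1798]
eef_rot: [0.0, 0.999, 0.042, -0.0]
contact_force: [-2.6, -1.2, 4.3]
finger_gap: 0.191
grasp_force: 119.5
```

Something is touching the worktop, probably the tip. I'll go 3 mm further, release and withdraw.

Call:
{"op": "jog_arm", "data": {"commands": [[[0,0,0.0015,0],[0,0,0.0015,0],[0,0,0,0]]]}}

```text
t: 22.45
ee_pos: [0.3796, -0.0156, 0.1775]
eef_rot: [-0.0, 0.999, 0.042, 0.0]
contact_force: [-6.5, 0.9, 25.8]
finger_gap: 0.195
grasp_force: 122.7
```

Call:
{"op": "jog_arm", "data": {"commands": [[[0,0,0,0],[0,0,0,0],[0,0,0,0],[0,0,0,0],[0,0,0,0],[0,0,-0.01,0],[0,0,-0.03,0],[0,0,-0.03,0],[-0.01,0.03,-0.03,0],[0,0.04,-0.03,0],[0,0.04,-0.03,0],[0,0.04,0,0],[0,0.04,0,0],[0,0,0,0],[0,0,0,0]]], "jaw": 0.4}}

```text
t: 23.95
ee_pos: [0.3851, -0.2062, 0.3371]
eef_rot: [-0.0, 0.999, 0.041, -0.0]
contact_force: [-0.6, 0.6, -0.1]
finger_gap: 0.597
grasp_force: 0.0
```

```bash
python3 lid.py | head -5; python3 - <<'E'
from cell import ctrl
from h import *
b=ctrl.snapshot("top")["img"].astype(int); hsv=cv2.cvtColor(b.astype(np.uint8),cv2.COLOR_RGB2HSV)
g=b.min(2)
def blob(mask,c0,c1,r0,r1,n,z):
    v,u=np.nonzero(mask[r0:r1,c0:c1]); u=u+c0;v=v+r0
    i,j=v.argmin(),v.argmax(); print(n,len(v),(u[i],v[i]),(u[j],v[j]),ray((u[i],v[i]),z).round(3),ray((u[j],v[j]),z).round(3))
blob(g>120,268,300,195,285,"blade",.008)
blob((hsv[...,1]>110)&(hsv[...,2]>60)&(b[...,0]>b[...,2]+40),262,305,215,285,"handle",.012)
i0=cv2.imread("pics/top0.png")[:,:,::-1].astype(int)
for n,(r0,r1,c0,c1) in dict(mug=(195,232,305,350),jam=(188,215,140,175),mill=(170,196,380,415),spice=(150,168,272,292)).items(): print(n,np.abs(b-i0)[r0:r1,c0:c1].mean().round(1))
E
```

```text
[ 0.38510901 -0.20624685  0.33710307] [-0.58601642  0.64929612 -0.07248796]
225 [173] [173, 174, 175, 176, 177, 178, 179, 180, 181, 182, 183, 184, 185, 186, 187, 188]
232 [172] [172, 173, 174, 175, 176, 177, 178, 179, 180, 181, 182, 183, 184, 185, 186, 187]
240 [172] [172, 173, 174, 180, 181, 182, 183, 184, 185, 186, 187]
246 [171] [171, 172, 173, 174, 175, 176, 177, 178, 179, 180, 181, 182, 183, 184, 185, 186]
blade 193 (np.int64(278), np.int64(214)) (np.int64(280), np.int64(246)) [0.513 0.002 0.008] [ 0.4   -0.006  0.008]
handle 131 (np.int64(282), np.int64(248)) (np.int64(283), np.int64(274)) [ 0.393 -0.013  0.012] [ 0.303 -0.017  0.012]
mug 5.3
jam 1.0
mill 1.5
spice 1.2
```

```bash
python3 -c "
from cell import ctrl
print(ctrl.sign_off())"
```

```text
the job is handed in; nothing more can be done
None
```

The job is handed in at about 24 s: the lid stands open by itself at about 1.68 rad and the knife lies flat and released. The jars and mill match the first picture, and the mug last looked upright just after the knife was first laid down. I viewed 11 pictures, one over the limit of 10.

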